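# Set out the bench for a chromatography column change

### The arm

A 6-joint arm with a two-finger parallel gripper is mounted at the origin on the work surface. World frame = base frame: x ahead of the robot, y to its left, z up, the work surface at z = 0. Lengths are in m, angles in rad, forces in N, time in s.
With the tool pointing down it reaches from about 0.15 to 0.775 m from the base axis. Payload 6.1 kg.
Tool frame: the origin (TCP) lies at the very end of the fingers, on their centre line; the grasp point (between the pads) lies 19 mm behind it (arm.pinch_z is the z of the grasp point in the tool frame, in m); z points along the fingers, y is the line along which they close (so a half turn about z gives the same grasp; the last joint's range is limited). The gripper opens to 85 mm and grips with 20 to 120 N. Pads are 22 mm wide; open, the fingers measure 114 mm over their backs; the gripper's body (76 mm by 85 mm) begins 54 mm behind the grasp point. The pads swing forward as they close: fully open they stand 13 mm farther back than shut.
Start: joints at [-1.215, 0.126, -0.04, 1.405, 0, 1.571], TCP at [0.183, -0.492, 0.231] pointing down, gripper open.
Joint ranges: [-2.72, 2.72], [-0.95, 1.95], [-1.27, 1.35], [-1.78, 2.02], [-1.46, 1.47], [-3.14, 3.14]. Speed limits (rad/s): [2.39, 2.39, 3.01, 3.14, 3.14, 3.14].

### API

Orientations are given as a unit quaternion [x, y, z, w].
In Python, from rig import arm, eyes, spotter gives the robot as it stands. The module is installed in compiled form; this text tells all that it offers.
- The arm moves only by the tool servo_tool, never from a script. Its argument "series" is a list that holds one entry, the list of rows, each a list of 7 numbers: the closure in counts, from 0 (fully open) to 255 (shut), then the shift along the tool's x, y, z each as a share of 20 mm, from -1 to 1, then the turn, a rotation vector about the tool's x, y, z each as a share of 5 degrees, from -1 to 1. In form: [[[fingers, tx, ty, tz, rx, ry, rz], ...]]. A call has 1 to 12 rows; each row shifts and turns the commanded pose from where the row before left it, along the tool's axes as they then stand; what a row does not reach is not made up. A row lasts 1/12 s, in which the tool goes at most 41.7 mm and 7.16 degrees, less where a joint would pass 70% of its speed; a pose out of reach is approached as far as the arm can. A call with a number of a shift or a turn outside -1 to 1 is refused whole. A call with a gripper value outside its range is refused whole. The fingers move at their own pace and stop on an object; "force" is the grip in N (left out, the last holds). Time passes only in rows, so rows that do not move let the fingers close. It gives the time, the measured TCP pose, the force, the opening and the grip force at its end, in the units of the state.
- arm.get_obs(): the state, without advancing time (a new reading comes with each control period).
- eyes.grab_frame(name): name is "scene" or "side" or "wrist"; returns a dict with "pixels" (384x512x3 uint8, blue, green, red), "vfov" (degrees; the focal length in pixels is half the picture's height over the tangent of half this angle, whatever the lens; pixels are square), "cx", "cy" (the principal point, pixels), "D" ([k1, k2, p1, p2, k3] as OpenCV has them; the pictures are not rectified), "position" and "rotation" of the camera in the world; the wrist camera has in their place "hand_eye" (4x4, takes a point from camera to tool coordinates, whose origin is the TCP and whose axes are the flange's). Camera axes: x right, y up, looking along -z (the intrinsics and any distortion apply to the point x, -y, -z); pixel columns grow to the right and rows downward; lengths in m; the calibration is good to about 2 mm. A picture is of the moment at which its call begins: read the wrist's pose just before it. There is no depth.
- arm.close_job(): hands the job in; it is judged then, once.
Trained networks look in a picture, given as the dict that the camera call returned (one of the last four; its "shot" number tells which), for a name from the list of things; names that differ only in an ending like _2 or _b are one class to them, and where a whole thing is asked for, a point or a joint stands for the part that bears it (a point fixed in the world has none). Each returns a list of dicts, best first, with "score" (0 to 1); they miss things now and then, are a little off and sometimes report something else, mostly with a low value. They report only what shows in the picture. A call takes as long as a camera call. They do not tell look-alikes from the thing itself.
- spotter.look_for(label, picture): "bbox" ([left, top, right, bottom] in pixels, round what is visible of it).
The state is a dict: "t": time; "joints": joint angles; "joint_velocities": joint speeds; "joint_efforts": joint torques, N m; "position": TCP position; "orientation": TCP orientation; "wrist_force": force on the tool from outside, world axes, zero at the start; "ft_torque": the same for the moment, N m; "opening": opening from 0.0 (shut) to 1.0 (fully open); "finger_force": force on a finger pad.
Only numpy, scipy, OpenCV 4.12 (cv2) and the standard library are available. Lean on these libraries where they do the work, as an engineer would, in place of code of your own. Each camera call takes 0.05 s, during which the arm holds its last target. There are 200 camera calls.

### The job

Set out the kit for the column change: lay the long column across the middle of the sloped stand so that it rests against the bottom lip, and lay the short column on the slope behind it, resting against the middle of the long one. Stand the bottle in the tray well nearer the stand and the beaker in the well farther from it, so that the bottle is between stand and beaker. Keep bottle and beaker upright throughout, and leave the computer mouse and the lidded jar where they are.

Things in the scene. Friction and masses are not known exactly. Their poses are not given: they have to be found in the camera images.
- column_stand: Fixed bare metal stand, 200 mm wide (y), 125 deep (x), left or right of the tray. Origin on the bench under its middle, z up. Top: flat 15-degree slope rising to +x, 120 mm long, from the corner line x -55, z 12 mm, where a lip (14 mm high square to the slope, 6 thick) closes its -x side, towards the robot. A 20 mm round thing against the lip has its axis at x -48, z 24. Round things roll down to it.
- bottle_tray: Fixed white block, 96 mm (x) by 196 mm (y) by 14 mm high, with two round wells of 70 mm diameter, 8 mm deep, centred at y = +48 and y = -48 mm. Origin at the centre of its underside, on the bench; the well floors are at z = 6 mm.
- long_column: Steel chromatography column lying on the bench: a tube of 13 mm diameter with a round end fitting of 20 mm diameter and 15 mm length at each end, 150 mm long overall, 160 g or so. Origin at its middle on the axis (10 mm above the bench when lying there), x along the axis. It can roll.
- short_column: The same kind of column, 76 mm long overall (46 mm of 13 mm tube between two 20 mm fittings, each 15 mm long), 90 g or so. Origin at its middle on the axis, x along the axis. It can roll.
- bottle: Closed amber bottle, 54 mm in diameter up to a height of 68 mm, then a shoulder and a white cap of 36 mm diameter; 102 mm high in all, about 240 g. Origin at the centre of its underside, z up.
- beaker: Open white straight-sided beaker, 52 mm in outer diameter, 62 mm high, wall 3 mm, about 90 g. Origin at the centre of its underside, z up.
- mouse: Black computer mouse, 105 by 60 mm, 32 mm high, at the edge of the work; not to be moved. Origin at the centre of its underside.
- jar: Lidded jar with a paper band, 60 mm in diameter, 70 mm high, at the edge of the work; not to be moved. Origin at the centre of its underside.
Mind the look-alikes: they are no part of the job. What is shaped like the short_column but red is not meant. There is more than one size of the bottle_tray; the job needs the larger.

How it is judged:
At the end, for the whole second after the job is handed in: Long column on the slope against the lip (8 mm; 25 mm sideways; 0.12 rad), short one behind and against it (9 mm; 22 mm sideways; 0.15 rad); bottle upright on the floor of the well nearer the stand, beaker in the other (each 12 mm from the well centre in x and y, tilt 0.08 rad); all at rest (x of long_column in the frame of column_stand between -0.056 and -0.04 m and y of long_column in the frame of column_stand between -0.025 and 0.025 m and z of long_column in the frame of column_stand between 0.0185 and 0.0305 m and angle between the x axis of long_column and the y axis of column_stand, either way round below 0.12 rad and angle between the x axis of short_column and the y axis of column_stand, either way round below 0.15 rad and x of short_column in the frame of column_stand between -0.04 and -0.022 m and z of short_column in the frame of column_stand between 0.022 and 0.036 m and x of short_column in the frame of long_column between -0.022 and 0.022 m and x of bottle in the frame of bottle_tray between -0.012 and 0.012 m and z of bottle in the frame of bottle_tray between 0.0025 and 0.0095 m and angle between each of bottle, beaker's own z axis and vertical below 0.08 rad and x of beaker in the frame of bottle_tray between -0.012 and 0.012 m and z of beaker in the frame of bottle_tray between 0.0025 and 0.0095 m and ((y of column_stand in the frame of bottle_tray above 0 m and y of bottle in the frame of bottle_tray between 0.036 and 0.06 m and y of beaker in the frame of bottle_tray between -0.06 and -0.036 m) or (y of column_stand in the frame of bottle_tray below 0 m and y of bottle in the frame of bottle_tray between -0.06 and -0.036 m and y of beaker in the frame of bottle_tray between 0.036 and 0.06 m)) and linear speed of each of long_column, short_column, bottle, beaker below 0.02 m/s and angular speed of each of long_column, short_column, bottle, beaker below 0.5 rad/s); the robot touches nothing.
It fails at once if the bottle or the beaker is tipped by more than 0.5 rad (angle between any of bottle, beaker's own z axis and vertical above 0.5 rad).
It fails at once if the mouse or the jar is moved by more than 20 mm (distance of any of mouse, jar from where it was at the start of the episode above 0.02 m).
It also fails if it takes over 99 s, if anything falls off the work surface, if the arm or the gripper's body presses on something with over 40 N, if the wrist force passes 120 N, or if a joint passes its speed limit or range.

## Working session

There is one attempt and no reset: what is moved stays moved. The work goes in short steps, Python scripts to look and compute and a tool call to move; the robot and the scene stay as the last step left them, time stands still between calls to the robot, and variables do not carry over. Pictures are saved under pics/ and viewed, at most 14 in all, crops included, and the job is handed in when it is done.

Besides the shell and the picture viewer there is one more tool, called after "Request:" as name(argument=value, ...), one argument or row to a line, values as JSON. servo_tool: Moves the arm, as the interface text tells. Its arguments: {"type":"object","properties":{"series":{"type":"array","items":{"type":"array","items":{"type":"array","items":{"type":"number"}}}},"force":{"type":"number"}},"required":["series"]}

```bash
mkdir -p pics; cat > h.py <<'E'
import numpy as np, cv2
from scipy.spatial.transform import Rotation as R
from rig import arm, eyes, spotter
def grab(n):
    o=arm.get_obs(); p=eyes.grab_frame(n)
    f=p["pixels"].shape[0]/2/np.tan(np.radians(p["vfov"])/2)
    p["K"]=np.array([[f,0,p["cx"]],[0,f,p["cy"]],[0,0,1.]])
    F=np.diag([1,-1,-1.])
    if "hand_eye" in p:
        H=np.array(p["hand_eye"]); Rt=R.from_quat(o["orientation"]).as_matrix()
        p["c"]=Rt@H[:3,3]+np.array(o["position"]); p["R"]=Rt@H[:3,:3]@F
    else:
        r=np.array(p["rotation"]); r=r if r.shape==(3,3) else R.from_quat(r).as_matrix()
        p["c"]=np.array(p["position"]); p["R"]=r@F
    return p
def px2w(p,uv,z):
    uv=np.array(uv,float).reshape(-1,1,2)
    n=cv2.undistortPoints(uv,p["K"],np.array(p["D"],float)).reshape(-1,2)
    d=np.c_[n,np.ones(len(n))]@p["R"].T
    return p["c"]+d*((z-p["c"][2])/d[:,2])[:,None]
def w2px(p,X):
    X=np.atleast_2d(np.array(X,float)); Y=(X-p["c"])@p["R"]
    return cv2.projectPoints(Y,np.zeros(3),np.zeros(3),p["K"],np.array(p["D"],float))[0].reshape(-1,2)
E
cat > a.py <<'E'
from h import *
o=arm.get_obs(); print(o["position"],o["orientation"],o["t"],arm.pinch_z)
for n in("scene","side","wrist"):
    p=grab(n); cv2.imwrite(f"pics/{n}0.png",p["pixels"]); print(n,p["c"],p["R"][:,2],p["vfov"],p["D"])
    if n!="wrist":
        for l in "column_stand bottle_tray long_column short_column bottle beaker mouse jar".split():
            print(l,[(np.round(r["bbox"]).astype(int).tolist(),round(r["score"],2)) for r in spotter.look_for(l,p)[:4]])
E
python3 a.py
```

```text
[ 0.18275814 -0.49172546  0.23051724] [ 9.84217310e-01  1.76962222e-01 -1.33811805e-04 -8.00937964e-04] 0.0 -0.0187
scene [ 1.40331343 -0.18027345  0.99371138] [-0.70795448  0.14518798 -0.69117357] 52.740407875157196 [-0.05105632  0.          0.          0.          0.        ]
column_stand [([292, 212, 362, 251], 0.97)]
bottle_tray [([168, 230, 230, 270], 0.98)]
long_column [([200, 200, 248, 211], 0.53)]
short_column [([320, 156, 327, 171], 0.58), ([314, 176, 332, 183], 0.48)]
bottle [([157, 175, 175, 207], 0.64)]
beaker [([267, 183, 279, 205], 0.69)]
mouse [([96, 227, 122, 259], 0.8)]
jar [([369, 180, 388, 206], 0.86)]
side [0.19150187 0.67460625 0.901401  ] [ 0.21641486 -0.60691624 -0.76473347] 53.989578723785975 [-0.0273139  0.         0.         0.         0.       ]
column_stand [([114, 195, 191, 274], 0.84)]
bottle_tray [([327, 144, 350, 176], 0.86), ([200, 121, 240, 168], 0.67)]
long_column [([244, 166, 271, 197], 0.59)]
short_column [([227, 277, 233, 306], 0.56), ([248, 302, 272, 329], 0.45)]
bottle [([288, 121, 308, 152], 0.95)]
beaker [([232, 205, 249, 232], 0.95), ([245, 162, 276, 196], 0.39)]
mouse [([253, 93, 278, 110], 0.73), ([288, 121, 311, 152], 0.59)]
jar [([143, 317, 167, 349], 0.72)]
wrist [ 0.25475702 -0.46479635  0.37332558] [-0.28076567 -0.10381305 -0.95414542] 65.40676882392998 [-0.03856346  0.          0.          0.          0.        ]
```

```bash
python3 - <<'E'
import cv2
for n,(x0,y0,x1,y1) in {"scene":(80,130,400,290),"side":(100,80,360,360)}.items():
    i=cv2.imread(f"pics/{n}0.png")[y0:y1,x0:x1]; s=2.5 if n=="scene" else 2.1
    cv2.imwrite(f"pics/{n}0c.png",cv2.resize(i,None,fx=s,fy=s,interpolation=cv2.INTER_CUBIC))
E
```

```text
(no output)
```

View pics/scene0c.png

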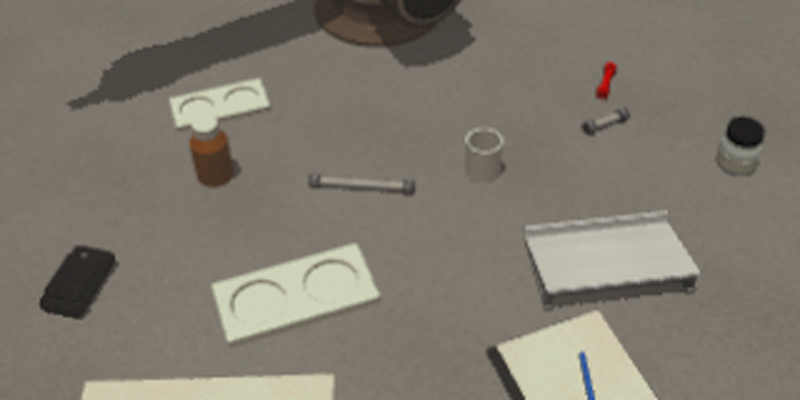

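View pics/side0c.png

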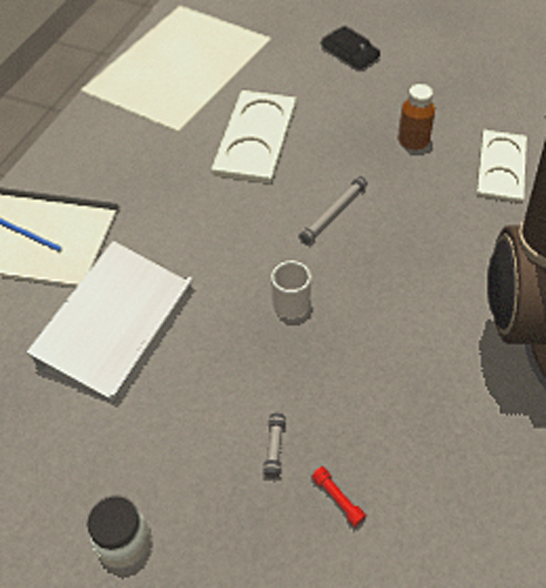

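The scene crop shows the stand at right (lip towards the robot), the large tray at lower left-centre, the grey short column at about (607,122) with the red look-alike above it, the long column at (361,184), the beaker at (484,155) and the bottle at (211,155). The small tray is at (219,102). The side crop agrees with this.

```bash
cat > b.py <<'E'
from h import *
S=grab("scene");D=grab("side")
s=lambda *a:np.array(a,float)/2.5+[80,130]
d=lambda *a:np.array(a,float)/2.1+[100,80]
def pr(n,z,a,b):
    A=px2w(S,s(*a),z);B=px2w(D,d(*b),z)
    print(n,"scene",np.round(A[:,:2],4).tolist(),"side",np.round(B[:,:2],4).tolist())
    return A,B
def yaw(n,P): 
    v=P[1]-P[0]; print("  ",n,"mid",np.round((P[0]+P[1])/2,4)[:2],"len",np.linalg.norm(v),"yaw",np.degrees(np.arctan2(v[1],v[0])))
for n,z,a,b in [("long",.01,[(312,181),(413,187)],[(361,184),(307,236)]),("short",.01,[(587,127),(626,114)],[(277,419),(272,469)])]:
    for q in pr(n,z,a,b): yaw(n,q)
pr("bottlecap",.102,[(205,126)],[(421,92)])
pr("beakertop",.062,[(484,138)],[(291,276)])
pr("jartop",.07,[(746,131)],[(113,520)])
pr("mouse",.03,[(80,277)],[(350,45)])
for q in pr("tray",.014,[(212,287),(360,245),(380,295),(230,334)],[(245,90),(297,97),(271,181),(213,172)]): print(" ",q.mean(0))
pr("redmid",.01,[(607,80)],[(339,497)])
pr("traysm",.014,[(219,102)],[(502,163)])
# stand: lip top ends & top rear edge
pr("standliptop",.0245,[(527,227),(667,213)],[(190,279),(120,243)])
pr("standrear",.043,[(546,293),(697,272)],[(110,396),(28,353)])
E
python3 b.py
```

```text
long scene [[0.4197, -0.1602], [0.4585, -0.0209]] side [[0.4126, -0.1557], [0.453, -0.0262]]
   long mid [ 0.4391 -0.0905] len 0.14462411398334687 yaw 74.45086894201435
   long mid [ 0.4328 -0.0909] len 0.13566046402421908 yaw 72.69289686234445
short scene [[0.3832, 0.2606], [0.3659, 0.3289]] side [[0.3818, 0.2619], [0.3626, 0.3239]]
   short mid [0.3745 0.2948] len 0.07054184533445282 yaw 104.23711387115024
   short mid [0.3722 0.2929] len 0.06483609247175587 yaw 107.18712563239258
bottlecap scene [[0.3783, -0.2957]] side [[0.3656, -0.2935]]
beakertop scene [[0.4321, 0.0865]] side [[0.4326, 0.0872]]
jartop scene [[0.496, 0.455]] side [[0.4854, 0.4603]]
mouse scene [[0.5558, -0.4695]] side [[0.5366, -0.4598]]
tray scene [[0.5899, -0.3059], [0.5551, -0.1099], [0.6428, -0.0966], [0.6678, -0.2865]] side [[0.6702, -0.2917], [0.5797, -0.3077], [0.5439, -0.1066], [0.6359, -0.0913]]
  [ 0.61389216 -0.19972815  0.014     ]
  [ 0.60742153 -0.19934347  0.014     ]
redmid scene [[0.2817, 0.3264]] side [[0.2774, 0.3274]]
traysm scene [[0.2251, -0.2844]] side [[0.2164, -0.2791]]
standliptop scene [[0.5749, 0.1138], [0.5866, 0.3087]] side [[0.5712, 0.1166], [0.6931, 0.0953]]
standrear scene [[0.7011, 0.1029], [0.7058, 0.3002]] side [[0.5742, 0.3222], [0.7006, 0.3069]]
```

Request:
servo_tool(
  series=[
    [[0,0,0,0,0,0,-0.965],[0,0,0,0,0,0,-0.965],[0,0,0,0,0,0,-0.965],[0,0,0,0,0,0,-0.965],[0,0,0,0,0,0,-0.965],[0,0,0,0,0,0,-0.965],[0,0,0,0,0,0,-0.965],[0,0,0,0,0,0,-0.965],[0,0,0,0,0,0,-0.965],[0,0,0,0,0,0,-0.965],[0,0,0,0,0,0,-0.965]],
  ],
  force=40,
)

```text
t: 1.97
position: [0.1829, -0.4921, 0.2313]
orientation: [0.8, 0.6, -0.0, -0.0]
wrist_force: [0.6, -0.1, -0.0]
opening: 1.0
finger_force: 0.0
```

Request:
servo_tool(
  series=[
    [[0,0.95,0.27,0.15,0,0,0],[0,0.95,0.27,0.15,0,0,0],[0,0.95,0.27,0.15,0,0,0],[0,0.95,0.27,0.15,0,0,0],[0,0.95,0.27,0.15,0,0,0],[0,0.95,0.27,0.15,0,0,0],[0,0.95,0.27,0.15,0,0,0],[0,0.95,0.27,0.15,0,0,0],[0,0.95,0.27,0.15,0,0,0],[0,0.95,0.27,0.15,0,0,0],[0,0.95,0.27,0.15,0,0,0],[0,0.95,0.27,0.15,0,0,0]],
  ],
)

```text
t: 2.97
position: [0.3103, -0.2911, 0.1953]
orientation: [0.801, 0.598, 0.0, 0.0]
wrist_force: [0.1, -0.2, -0.4]
opening: 1.001
finger_force: 0.0
```

Request:
servo_tool(
  series=[
    [[0,0.95,0.27,0.15,0,0,0],[0,0.95,0.27,0.15,0,0,0],[0,0.95,0.27,0.15,0,0,0],[0,0.95,0.27,0.15,0,0,0],[0,0.95,0.27,0.15,0,0,0],[0,0.95,0.27,0.15,0,0,0],[0,0.95,0.27,0.15,0,0,0],[0,0.95,0.27,0.15,0,0,0],[0,0.95,0.27,0.15,0,0,0],[0,0.95,0.27,0.15,0,0,0],[0,0.95,0.27,0.15,0,0,0],[0,0,0,0,0,0,0]],
  ],
)

```text
t: 3.97
position: [0.4275, -0.1065, 0.1618]
orientation: [0.801, 0.599, 0.0, -0.0]
wrist_force: [-0.2, -0.9, 0.3]
opening: 0.999
finger_force: 0.0
```

```bash
cat >> h.py <<'E'
def st():
    o=arm.get_obs(); m=R.from_quat(o["orientation"]).as_matrix()
    print("t",round(o["t"],2),"pos",np.round(o["position"],4),"psi",round(np.degrees(np.arctan2(m[1,0],m[0,0])),2),"z",np.round(m[:,2],3),"j",np.round(o["joints"],2),"F",np.round(o["wrist_force"],1),"op",round(o["opening"],3),"ff",np.round(o["finger_force"],1))
    return o,m
def look(name):
    p=grab("wrist"); cv2.imwrite(f"pics/{name}.png",p["pixels"])
    for l in "column_stand bottle_tray long_column short_column bottle beaker".split():
        r=[(np.round(q["bbox"],1).tolist(),round(q["score"],2)) for q in spotter.look_for(l,p)[:2]]
        if r: print(l,r)
    import pickle; pickle.dump({k:p[k] for k in("K","D","c","R")},open(f"{name}.pkl","wb"))
    return p
def ld(name):
    import pickle; return pickle.load(open(f"{name}.pkl","rb"))
E
python3 -c "
from h import *
st(); look('w1')"
```

```text
t 3.97 pos [ 0.4275 -0.1065  0.1618] psi 73.63 z [ 0.     0.001 -1.   ] j [-0.24 -0.02 -0.35  1.24  0.    1.61] F [-0.2 -0.9  0.3] op 0.999 ff 0.0
bottle_tray [([367.0, 107.2, 501.5, 302.6], 0.64)]
long_column [([242.2, 79.2, 265.1, 233.2], 0.7)]
bottle [([228.4, 311.7, 265.9, 342.8], 0.79)]
```

View pics/w1.png

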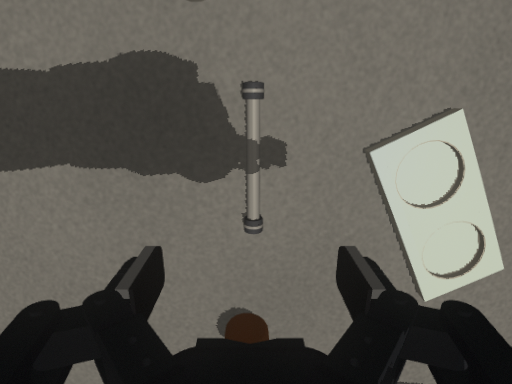

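The wrist view shows the long column upright in the image, x≈253, rows 80–232, and the tray at right with top corners (463,109), (503,269), (425,300), (368,150).

```bash
python3 - <<'E'
from h import *
p=ld("w1")
P=px2w(p,[(253,81),(253.5,232)],.012); v=P[0]-P[1]; print("long",P.mean(0),np.linalg.norm(v),np.degrees(np.arctan2(v[1],v[0])))
T=px2w(p,[(463,109),(503,269),(425,300),(369,150)],.014); print(T[:,:2]); print("tray",T.mean(0))
W=px2w(p,[((395+463)/2,(140+207)/2),((422+483)/2,(221+277)/2)],.014); print("wells",W)
E
```

```text
long [ 0.43561484 -0.09042417  0.012     ] 0.15163371323568126 74.02559449252637
[[ 0.64230678 -0.09638565]
 [ 0.67538961 -0.28845454]
 [ 0.58288562 -0.30297166]
 [ 0.54776    -0.11025561]]
tray [ 0.6120855  -0.19951687  0.014     ]
wells [[ 0.60280173 -0.15084763  0.014     ]
 [ 0.6194773  -0.24459961  0.014     ]]
```

Request:
servo_tool(
  series=[
    [[0,0.88,0.16,0,0,0,0],[0,0,0,0.98,0,0,0],[0,0,0,0.98,0,0,0],[0,0,0,0.98,0,0,0],[0,0,0,0.98,0,0,0],[0,0,0,0.98,0,0,0],[0,0,0,0.98,0,0,0],[0,0,0,0.98,0,0,0],[0,0,0,0.98,0,0,0],[0,0,0,0,0,0,0]],
  ],
)

```text
t: 5.15
position: [0.4317, -0.0926, 0.0024]
orientation: [0.802, 0.598, -0.002, -0.002]
wrist_force: [-0.1, 0.3, -0.9]
opening: 1.003
finger_force: 0.0
```

Request:
servo_tool(
  series=[
    [[255,0,0,0,0,0,0],[255,0,0,0,0,0,0],[255,0,0,0,0,0,0],[255,0,0,0,0,0,0],[255,0,0,0,0,0,0],[255,0,0,0,0,0,0],[255,0,0,0,0,0,0],[255,0,0,0,0,0,0],[255,0,0,0,0,0,0],[255,0,0,0,0,0,0]],
  ],
  force=40,
)

```text
t: 5.98
position: [0.435, -0.0927, 0.0063]
orientation: [0.801, 0.598, 0.0, 0.001]
wrist_force: [-1.1, 0.0, 6.6]
opening: 0.129
finger_force: 39.0
```

Request:
servo_tool(
  series=[
    [[255,0,0,-0.5,0,0,0],[255,0,0,-0.97,0,0,0],[255,0,0,-0.97,0,0,0],[255,0,0,-0.97,0,0,0],[255,0,0,-0.97,0,0,0],[255,0,0,-0.97,0,0,-0.92],[255,0,0,-0.97,0,0,-0.92],[255,0,0,-0.97,0,0,-0.92],[255,0,0,-0.97,0,0,0],[255,0,0,-0.97,0,0,0]],
  ],
)

```text
t: 6.82
position: [0.4339, -0.0924, 0.1913]
orientation: [0.724, 0.69, -0.0, -0.0]
wrist_force: [-0.1, -1.0, -2.1]
opening: 0.131
finger_force: 39.3
```

Request:
servo_tool(
  series=[
    [[255,0.96,0.4,0,0,0,0],[255,0.96,0.4,0,0,0,0],[255,0.96,0.4,0,0,0,0],[255,0.96,0.4,0,0,0,0],[255,0.96,0.4,0,0,0,0],[255,0.96,0.4,0,0,0,0],[255,0.96,0.4,0,0,0,0],[255,0.96,0.4,0,0,0,0],[255,0.96,0.4,0,0,0,0],[255,0.96,0.4,0,0,0,0],[255,0.96,0.4,0,0,0,0],[255,0.96,0.4,0,0,0,0]],
  ],
)

```text
t: 7.82
position: [0.5412, 0.1339, 0.1902]
orientation: [0.724, 0.69, -0.0, -0.0]
wrist_force: [-0.3, 0.8, -2.5]
opening: 0.132
finger_force: 39.4
```

Request:
servo_tool(
  series=[
    [[255,0.5,0,0,0,0,0],[255,0,0,0,0,0,0],[255,0,0,0,0,0,0],[255,0,0,0,0,0,0]],
  ],
)

```text
t: 8.15
position: [0.5412, 0.1422, 0.1902]
orientation: [0.724, 0.69, -0.0, 0.0]
wrist_force: [-0.2, -0.3, -1.6]
opening: 0.132
finger_force: 39.4
```

```bash
python3 -c "
from h import *
st(); look('w2')"
```

```text
t 8.15 pos [0.5412 0.1422 0.1902] psi 87.24 z [-0.001 -0.001 -1.   ] j [ 0.26  0.19 -0.05  1.33 -0.    1.88] F [-0.2 -0.3 -1.6] op 0.132 ff 39.4
column_stand [([277.6, 1.8, 430.1, 203.6], 0.67)]
short_column [([51.8, 0.0, 100.8, 72.3], 0.95), ([2.8, 6.0, 17.4, 31.8], 0.93)]
beaker [([116.8, 196.4, 180.6, 265.3], 0.56)]
```

View pics/w2.png

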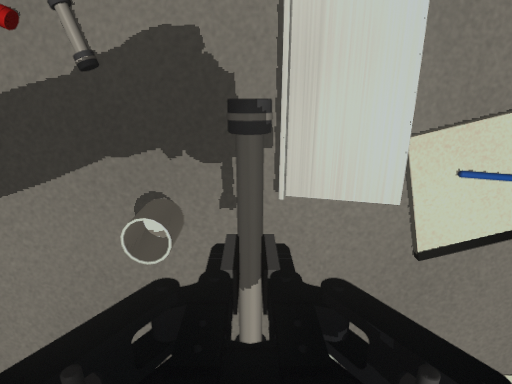

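The view shows the long column gripped, stand's lip line from (280,199) to (286,2), near end edge to rear corner (401,205), and beaker rim centred at (146,241).

```bash
python3 - <<'E'
from h import *
p=ld("w2")
L=px2w(p,[(279.5,199),(285.5,2)],.024); Rr=px2w(p,[(401,205),(428.5,2)],.043)
print("lip",L[:,:2],"rear",Rr[:,:2])
for P in(L,Rr): v=P[1]-P[0]; print(np.degrees(np.arctan2(v[1],v[0])))
print("beaker",px2w(p,[(146,241)],.062))
g=px2w(p,[(228,100),(272,100)],.188);print("held end",g)
S=grab("scene"); c=np.array([.639,.212,0]);
for y in(-2.5,-1,-4):
  M=R.from_euler("z",y,degrees=True).as_matrix()
  pts=[[-.064,-.1,.024],[-.064,.1,.024],[.061,-.1,.043],[.061,.1,.043]]
  X=c+np.array(pts)@M.T; print(y,np.round((w2px(S,X)-[80,130])*2.5).tolist(), np.round(w2px(p,X)).tolist())
E
```

```text
lip [[0.57211867 0.1139486 ]
 [0.58146863 0.30333038]] rear [[0.69644367 0.10782343]
 [0.70349716 0.29430058]]
87.17354494694503
87.83382354852908
beaker [[0.43429614 0.08874921 0.062     ]]
held end [[0.53493993 0.2194102  0.188     ]
 [0.55525049 0.21843859 0.188     ]]
-2.5 [[527.0, 225.0], [669.0, 209.0], [550.0, 289.0], [703.0, 270.0]] [[278.0, 198.0], [283.0, -12.0], [400.0, 204.0], [431.0, -17.0]]
-1 [[526.0, 226.0], [667.0, 208.0], [552.0, 290.0], [704.0, 268.0]] [[281.0, 200.0], [280.0, -10.0], [403.0, 202.0], [428.0, -19.0]]
-4 [[528.0, 223.0], [671.0, 210.0], [548.0, 287.0], [703.0, 272.0]] [[276.0, 197.0], [286.0, -14.0], [398.0, 205.0], [434.0, -15.0]]
```

Request:
servo_tool(
  series=[
    [[255,0.88,0.74,0,0,0,0],[255,0.88,0.74,0,0,0,0],[255,0.88,0.74,0,0,0,0],[255,0.88,0.74,0,0,0,0],[255,0,0,0,-1,0,0],[255,0,0,0,-1,0,0],[255,0,0,0,-1,0,0],[255,0,0,0,0,0,0]],
  ],
)

```text
t: 9.22
position: [0.6003, 0.2099, 0.1873]
orientation: [0.717, 0.685, 0.089, 0.094]
wrist_force: [-1.2, -0.8, -3.3]
opening: 0.129
finger_force: 39.7
```

Request:
servo_tool(
  series=[
    [[255,0,-0.27,1,0,0,0],[255,0,-0.27,1,0,0,0],[255,0,-0.27,1,0,0,0],[255,0,-0.27,1,0,0,0],[255,0,-0.27,1,0,0,0],[255,0,0,0.8,0,0,0],[255,0,0,0.5,0,0,0],[255,0,0,0.5,0,0,0],[255,0,0,0.5,0,0,0],[255,0,0,0,0,0,0],[255,0,0,0,0,0,0]],
  ],
)

```text
t: 10.13
position: [0.6161, 0.2098, 0.0419]
orientation: [0.718, 0.684, 0.09, 0.094]
wrist_force: [-0.9, 0.8, -0.6]
opening: 0.127
finger_force: 39.7
```

```bash
python3 -c "
from h import *
st()"
```

```text
t 10.13 pos [0.6161 0.2098 0.0419] psi 87.25 z [ 0.258 -0.013 -0.966] j [ 0.38  0.24 -0.35  0.74 -0.11  1.98] F [-0.9  0.8 -0.6] op 0.127 ff 39.7
```

Request:
servo_tool(
  series=[
    [[255,0,0,0.3,0,0,0],[255,0,0,0.3,0,0,0],[255,0,0,0,0,0,0],[255,0,0,0,0,0,0]],
  ],
)

```text
t: 10.47
position: [0.6188, 0.2096, 0.0302]
orientation: [0.718, 0.684, 0.09, 0.094]
wrist_force: [-0.9, 0.8, -1.3]
opening: 0.127
finger_force: 39.7
```

Request:
servo_tool(
  series=[
    [[200,0,0,0,0,0,0],[185,0,0,0,0,0,0],[170,0,0,0,0,0,0],[170,0,0,0,0,0,0],[170,0,0,0,0,0,0]],
  ],
)

```text
t: 10.88
position: [0.6192, 0.2099, 0.0309]
orientation: [0.718, 0.684, 0.09, 0.095]
wrist_force: [-0.2, -0.4, -0.2]
opening: 0.331
finger_force: 0.3
```

```bash
python3 -c "
from h import *
st(); look('w3')"
```

```text
t 10.88 pos [0.6192 0.2099 0.0309] psi 87.26 z [ 0.259 -0.012 -0.966] j [ 0.37  0.26 -0.36  0.71 -0.11  1.98] F [-0.2 -0.4 -0.2] op 0.331 ff 0.3
column_stand [([148.0, 40.8, 422.0, 370.9], 0.55)]
long_column [([210.2, 94.8, 253.6, 343.1], 0.89), ([148.7, 43.6, 421.0, 374.6], 0.19)]
```

View pics/w3.png

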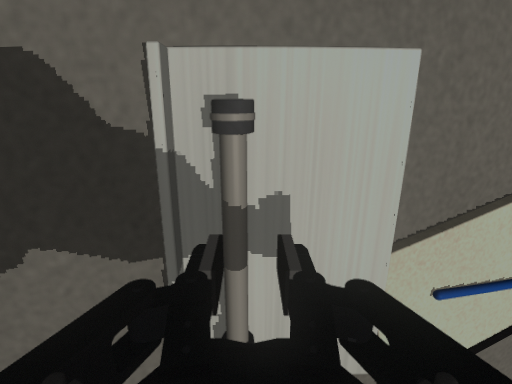

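The column lies parallel to the lip, resting on the lip-side finger (x≈233 px, lip at 150–180). I'll lift to let it roll.

Request:
servo_tool(
  series=[
    [[170,0,0,-0.4,0,0,0],[170,0,0,-0.7,0,0,0],[170,0,0,-1,0,0,0],[170,0,0,-1,0,0,0],[170,0,0,-1,0,0,0],[120,0,0,-1,0,0,0],[60,0,0,-1,1,0,0],[0,0,0,0,1,0,0],[0,0,0,0,1,0,0]],
  ],
)

```text
t: 11.98
position: [0.5878, 0.2118, 0.1523]
orientation: [0.724, 0.69, 0.001, -0.0]
wrist_force: [-0.4, 0.0, -0.6]
opening: 0.883
finger_force: 0.0
```

```bash
python3 -c "
from h import *
st(); look('w4')"
```

```text
t 11.98 pos [0.5878 0.2118 0.1523] psi 87.29 z [ 0.001  0.002 -1.   ] j [0.35 0.32 0.04 1.28 0.   1.96] F [-0.4  0.  -0.6] op 0.883 ff 0.0
column_stand [([234.6, 68.7, 392.2, 279.6], 0.71)]
long_column [([246.8, 97.5, 267.0, 260.0], 0.59)]
short_column [([1.4, 59.7, 50.0, 149.8], 0.88)]
beaker [([84.5, 266.5, 124.0, 301.3], 0.65)]
```

View pics/w4.png

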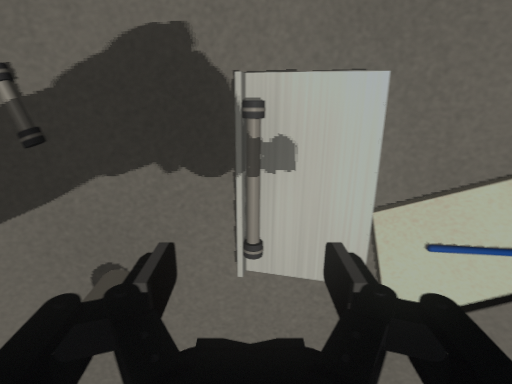

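The long column rests against the lip, roughly centred (rows 98–260; stand 70–279). The short column is at the left edge, (5,63) to (34,143).

```bash
python3 - <<'E'
from h import *
p=ld("w4")
P=px2w(p,[(253,98),(253.5,259)],.028);o=np.array([.640,.2107]);M=R.from_euler("z",-2.5,degrees=True).as_matrix()[:2,:2]
print("long in stand",(P[:,:2]-o)@M)
P=px2w(p,[(5,64),(34.5,143)],.012); v=P[0]-P[1]; print("short",P.mean(0),np.linalg.norm(v),np.degrees(np.arctan2(v[1],v[0])))
p=ld("w2")
P=px2w(p,[(58,0),(88,66)],.012); print(P)
E
```

```text
long in stand [[-0.04899973  0.07731657]
 [-0.04852303 -0.07699591]]
short [0.37817079 0.29639935 0.012     ] 0.07265582953612656 98.13075494108578
[[0.36509672 0.32159626 0.012     ]
 [0.38350594 0.26032366 0.012     ]]
```

Request:
servo_tool(
  series=[
    [[0,0,0,0,0,0,-0.88],[0,0,0,0,0,0,-0.88],[0,0,0,0,0,0,-0.88],[0,0,0,0,0,0,-0.88]],
  ],
)

```text
t: 12.67
position: [0.5867, 0.2113, 0.1491]
orientation: [0.608, 0.794, 0.001, 0.001]
wrist_force: [-0.3, 0.3, 0.5]
opening: 0.999
finger_force: 0.0
```

Request:
servo_tool(
  series=[
    [[0,0.6,-0.94,0,0,0,0],[0,0.6,-0.94,0,0,0,0],[0,0.6,-0.94,0,0,0,0],[0,0.6,-0.94,0,0,0,0],[0,0.6,-0.94,0,0,0,0],[0,0.6,-0.94,0,0,0,0],[0,0.6,-0.94,0,0,0,0],[0,0.6,-0.94,0,0,0,0],[0,0.6,-0.94,0,0,0,0],[0,0.6,-0.94,0,0,0,0],[0,0,0,0,0,0,0],[0,0,0,0,0,0,0]],
  ],
)

```text
t: 13.67
position: [0.3738, 0.2791, 0.1491]
orientation: [0.609, 0.793, 0.001, 0.001]
wrist_force: [-0.2, 0.4, -0.1]
opening: 0.998
finger_force: 0.0
```

```bash
python3 -c "
from h import *
st(); look('w5')"
```

```text
t 13.67 pos [0.3738 0.2791 0.1491] psi 104.99 z [ 0.002  0.001 -1.   ] j [ 0.64  0.03 -0.33  1.21 -0.    1.95] F [-0.2  0.4 -0.1] op 0.998 ff 0.0
column_stand [([403.9, 202.7, 512.0, 374.1], 0.72)]
bottle_tray [([419.6, 224.6, 476.4, 308.5], 0.37), ([241.3, 123.8, 263.7, 208.0], 0.37)]
long_column [([418.3, 225.5, 478.1, 304.9], 0.74)]
short_column [([242.0, 124.2, 264.8, 207.9], 0.73), ([124.8, 68.5, 200.1, 144.3], 0.65)]
beaker [([232.4, 319.0, 272.9, 340.0], 0.97)]
```

View pics/w5.png

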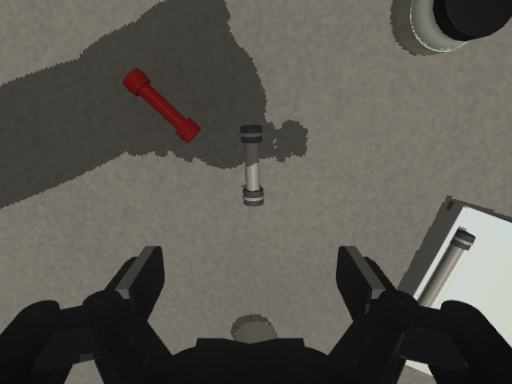

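The grey short column spans (251,125) to (254,207), and the red one at (160,105) is clear of the fingers.

```bash
python3 - <<'E'
from h import *
p=ld("w5")
P=px2w(p,[(251.5,125),(254,206)],.012); v=P[0]-P[1]; print("short",P.mean(0),np.linalg.norm(v),np.degrees(np.arctan2(v[1],v[0])))
o,m=st(); print(m.T@(np.r_[P.mean(0)[:2],.0045]-o["position"])/.02)
E
```

```text
short [0.37325251 0.29470751 0.012     ] 0.07877074848273867 106.90722253993556
t 14.02 pos [0.3756 0.2788 0.1482] psi 104.81 z [ 0. -0. -1.] j [ 0.64  0.03 -0.32  1.21 -0.    1.95] F [-0.4  0.3  0.1] op 0.998 ff 0.0
[0.80121815 0.09075401 7.1857844 ]
```

Request:
servo_tool(
  series=[
    [[0,0.8,0.05,0,0,0,-0.4],[0,0,0,0.89,0,0,0],[0,0,0,0.89,0,0,0],[0,0,0,0.89,0,0,0],[0,0,0,0.89,0,0,0],[0,0,0,0.89,0,0,0],[0,0,0,0.89,0,0,0],[0,0,0,0.89,0,0,0],[0,0,0,0.89,0,0,0],[0,0,0,0,0,0,0]],
  ],
)

```text
t: 14.85
position: [0.3704, 0.293, 0.0026]
orientation: [0.596, 0.803, -0.003, -0.001]
wrist_force: [0.2, -0.3, -1.4]
opening: 1.002
finger_force: 0.0
```

Request:
servo_tool(
  series=[
    [[255,0,0,0,0,0,0],[255,0,0,0,0,0,0],[255,0,0,0,0,0,0],[255,0,0,0,0,0,0],[255,0,0,0,0,0,0],[255,0,0,0,0,0,0],[255,0,0,0,0,0,0],[255,0,0,0,0,0,0],[255,0,0,0,0,0,0],[255,0,0,0,0,0,0]],
  ],
  force=40,
)

```text
t: 15.68
position: [0.3724, 0.2951, 0.0067]
orientation: [0.596, 0.803, 0.001, 0.0]
wrist_force: [-0.9, -0.3, 6.0]
opening: 0.128
finger_force: 39.1
```

Request:
servo_tool(
  series=[
    [[255,0,0,-0.5,0,0,0],[255,0,0,-1,0,0,0],[255,0,0,-1,0,0,0],[255,0,0,-1,0,0,0],[255,0,0,-1,0,0,0],[255,0,0,-1,0,0,0],[255,0,0,-1,0,0,1],[255,0,0,-1,0,0,1],[255,0,0,-1,0,0,1],[255,0,0,0,0,0,0.9],[255,0,0,0,0,0,0]],
  ],
)

```text
t: 16.6
position: [0.3723, 0.2951, 0.1776]
orientation: [0.724, 0.69, 0.001, 0.0]
wrist_force: [-0.4, 0.1, -1.3]
opening: 0.127
finger_force: 39.2
```

```bash
python3 - <<'E'
from h import *
o,m=st()
p=look("w6")
# target TCP hover: stand s=56,h=70
def tgt(s,h,y):
    a=np.radians(15); x=-.055+s*np.cos(a)-h*np.sin(a); z=.012+s*np.sin(a)+h*np.cos(a)
    M=R.from_euler("z",-2.5,degrees=True).as_matrix(); return np.array([.640,.2107,0])+M@[x,y,z]
for h in(.07,.0085): print(tgt(.056,h,0))
t=tgt(.056,.07,0); print(m.T@(t-o["position"])/.02)
E
```

```text
t 16.6 pos [0.3723 0.2951 0.1776] psi 87.25 z [ 0.002  0.001 -1.   ] j [ 0.67  0.04 -0.26  1.28  0.    2.29] F [-0.4  0.1 -1.3] op 0.127 ff 39.2
column_stand [([414.0, 151.5, 512.0, 321.0], 0.65), ([333.7, 0.0, 411.4, 30.3], 0.33)]
long_column [([429.0, 169.1, 474.7, 303.6], 0.8)]
short_column [([232.9, 177.3, 273.5, 325.8], 0.63), ([122.9, 126.7, 196.1, 175.1], 0.61)]
[0.62099262 0.21152988 0.09410867]
[0.63689484 0.21083557 0.03470424]
[-3.58389468 12.61313092  4.18803458]
```

View pics/w6.png

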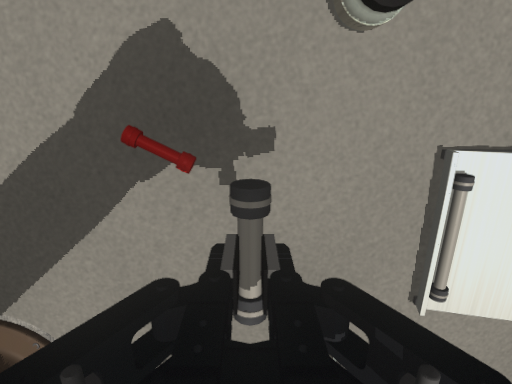

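Request:
servo_tool(
  series=[
    [[255,-0.28,0.97,0,0,0,0],[255,-0.28,0.97,0,0,0,0],[255,-0.28,0.97,0,0,0,0],[255,-0.28,0.97,0,0,0,0],[255,-0.28,0.97,0,0,0,0],[255,-0.28,0.97,0,0,0,0],[255,-0.28,0.97,0,0,0,0],[255,-0.28,0.97,0,0,0,0],[255,-0.28,0.97,0,0,0,0],[255,-0.28,0.97,0,0,0,0],[255,-0.28,0.97,0,0,0,0],[255,-0.28,0.97,0,0,0,0]],
  ],
)

```text
t: 17.95
position: [0.6021, 0.2164, 0.1753]
orientation: [0.723, 0.691, -0.0, -0.0]
wrist_force: [0.6, 0.5, -0.5]
opening: 0.13
finger_force: 39.2
```

Request:
servo_tool(
  series=[
    [[255,-0.28,0.97,0,0,0,0],[255,0,0,0,-1,0,0],[255,0,0,0,-1,0,0],[255,0,0,0,-1,0,0],[255,0,0,0.5,0,0,0],[255,0,0,0.5,0,0,0],[255,0,0,0,0,0,0]],
  ],
)

```text
t: 18.53
position: [0.625, 0.2098, 0.154]
orientation: [0.717, 0.685, 0.088, 0.093]
wrist_force: [-0.2, -0.8, -1.0]
opening: 0.13
finger_force: 39.4
```

```bash
python3 - <<'E'
from h import *
o,m=st()
for t in([.62099262,.21152988,.09410867],[.63689484,.21083557,.03470424]): print(m.T@(t-np.array(o["position"]))/.02)
E
```

```text
t 18.53 pos [0.625  0.2098 0.154 ] psi 87.38 z [ 0.254 -0.013 -0.967] j [ 0.37  0.2  -0.15  0.98 -0.1   1.97] F [-0.2 -0.8 -1. ] op 0.13 ff 39.4
[ 0.08001869 -0.95928765  2.84172495]
[ 0.08580391 -0.94551982  5.91668827]
```

Request:
servo_tool(
  series=[
    [[255,0.08,-0.48,0.8,0,0,0],[255,0,-0.47,0.8,0,0,0],[255,0,0,0.8,0,0,0],[255,0,0,0.8,0,0,0],[255,0,0,0.8,0,0,0],[255,0,0,0.6,0,0,0],[255,0,0,0.5,0,0,0],[255,0,0,0.4,0,0,0],[255,0,0,0.3,0,0,0],[255,0,0,0,0,0,0],[255,0,0,0,0,0,0]],
  ],
)

```text
t: 19.45
position: [0.6375, 0.2112, 0.0397]
orientation: [0.717, 0.685, 0.09, 0.094]
wrist_force: [0.2, 0.8, -1.3]
opening: 0.126
finger_force: 39.4
```

```bash
python3 - <<'E'
from h import *
o,m=st()
for t in([.63689484,.21083557,.03470424],): print(m.T@(t-np.array(o["position"]))/.02)
E
```

```text
t 19.45 pos [0.6375 0.2112 0.0397] psi 87.36 z [ 0.258 -0.012 -0.966] j [ 0.37  0.28 -0.31  0.74 -0.1   1.97] F [ 0.2  0.8 -1.3] op 0.126 ff 39.4
[-0.02132614 -0.09200578  0.23194508]
```

Request:
servo_tool(
  series=[
    [[255,0,0,0.2,0,0,0],[255,0,0,0,0,0,0],[200,0,0,0,0,0,0],[185,0,0,0,0,0,0],[170,0,0,0,0,0,0],[170,0,0,0,0,0,0],[170,0,0,0,0,0,0]],
  ],
)

```text
t: 20.03
position: [0.6385, 0.2113, 0.0361]
orientation: [0.717, 0.685, 0.09, 0.094]
wrist_force: [0.5, -0.7, -0.5]
opening: 0.333
finger_force: 0.1
```

Request:
servo_tool(
  series=[
    [[170,0,0,-0.4,0,0,0],[170,0,0,-0.7,0,0,0],[170,0,0,-1,0,0,0],[170,0,0,-1,0,0,0],[170,0,0,-1,0,0,0],[120,0,0,-1,0,0,0],[60,0,0,-1,1,0,0],[0,0,0,0,1,0,0],[0,0,0,0,1,0,0]],
  ],
)

```text
t: 20.78
position: [0.6069, 0.2132, 0.1577]
orientation: [0.723, 0.691, 0.001, -0.0]
wrist_force: [1.7, 0.6, -0.7]
opening: 0.881
finger_force: 0.0
```

```bash
python3 -c "
from h import *
st(); look('w7')"
```

```text
t 20.78 pos [0.6069 0.2132 0.1577] psi 87.39 z [ 0.001  0.002 -1.   ] j [0.34 0.36 0.1  1.31 0.   1.95] F [ 1.7  0.6 -0.7] op 0.881 ff 0.0
column_stand [([214.9, 76.0, 367.5, 280.5], 0.98)]
long_column [([222.1, 100.2, 246.9, 257.6], 0.66)]
short_column [([241.7, 142.5, 265.8, 225.8], 0.68)]
beaker [([72.7, 263.5, 124.7, 300.4], 0.59)]
```

View pics/w7.png

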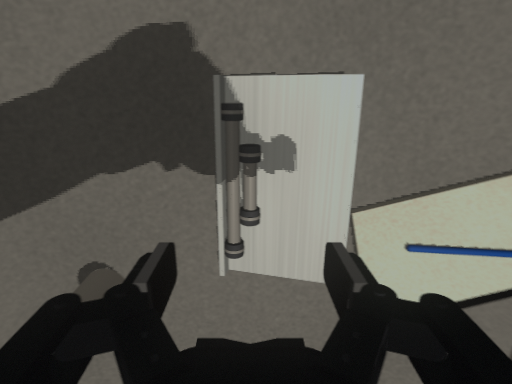

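Both columns are in place (short at x≈250, rows 143–226, against the long one). Next is the beaker.

Request:
servo_tool(
  series=[
    [[0,-0.74,-0.93,0,0,0,0],[0,-0.74,-0.93,0,0,0,0],[0,-0.74,-0.93,0,0,0,0],[0,-0.74,-0.93,0,0,0,0],[0,-0.74,-0.93,0,0,0,0],[0,-0.74,-0.93,0,0,0,0],[0,-0.74,-0.93,0,0,0,0],[0,-0.74,-0.93,0,0,0,0],[0,-0.74,-0.93,0,0,0,0],[0,0,0,0,0,0,0],[0,0,0,0,0,0,0]],
  ],
)

```text
t: 22.05
position: [0.4324, 0.087, 0.1544]
orientation: [0.723, 0.69, 0.001, 0.001]
wrist_force: [0.4, -0.3, 0.7]
opening: 0.999
finger_force: 0.0
```

```bash
python3 - <<'E'
from h import *
o,m=st(); p=look("w8")
r=spotter.look_for("beaker",p)
print(m.T@(np.array([.4335,.088,.022])-o["position"])/.02)
cv2.imwrite("pics/w8c.png",p["pixels"][40:384,80:420])
E
```

```text
t 22.05 pos [0.4324 0.087  0.1544] psi 87.33 z [ 0.003  0.    -1.   ] j [ 0.2  -0.02 -0.37  1.23 -0.    1.82] F [ 0.4 -0.3  0.7] op 0.999 ff 0.0
column_stand [([388.6, 0.2, 512.0, 153.4], 0.56)]
bottle_tray [([408.3, 0.0, 447.4, 122.7], 0.68), ([394.9, 356.5, 436.9, 384.0], 0.58)]
long_column [([408.0, 0.0, 444.9, 122.9], 0.96)]
short_column [([434.8, 0.0, 469.0, 82.7], 0.56), ([397.0, 361.5, 435.8, 384.0], 0.48)]
beaker [([220.3, 149.6, 280.2, 222.5], 0.66)]
[0.05079638 0.03186269 6.62232151]
```

View pics/w8c.png

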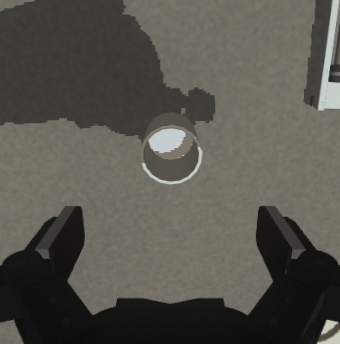

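The beaker rim is centred at full-frame (252,194), in line with the fingers.

Request:
servo_tool(
  series=[
    [[0,0.05,0.03,0.94,0,0,0],[0,0,0,0.94,0,0,0],[0,0,0,0.94,0,0,0],[0,0,0,0.94,0,0,0],[0,0,0,0.94,0,0,0],[0,0,0,0.94,0,0,0],[0,0,0,0.94,0,0,0],[0,0,0,0,0,0,0]],
  ],
)

```text
t: 23.12
position: [0.4319, 0.0879, 0.0186]
orientation: [0.723, 0.691, -0.002, -0.002]
wrist_force: [-1.3, -0.1, 0.8]
opening: 1.007
finger_force: 0.0
```

Request:
servo_tool(
  series=[
    [[60,0,0,0,0,0,0],[80,0,0,0,0,0,0],[100,0,0,0,0,0,0],[130,0,0,0,0,0,0],[160,0,0,0,0,0,0],[160,0,0,0,0,0,0],[160,0,0,0,0,0,0]],
  ],
  force=25,
)

```text
t: 23.7
position: [0.4353, 0.0885, 0.0235]
orientation: [0.723, 0.691, 0.001, 0.001]
wrist_force: [-0.3, -0.4, 6.3]
opening: 0.605
finger_force: 26.4
```

Request:
servo_tool(
  series=[
    [[160,0,0,-0.4,0,0,0],[160,0,0,-0.8,0,0,0],[160,0,0,-1,0,0,0],[160,0,0,-1,0,0,0],[160,0,0,-1,0,0,0],[160,0,0,-1,0,0,0],[160,0,0,0,0,0,0]],
  ],
)

```text
t: 24.28
position: [0.4362, 0.0886, 0.1305]
orientation: [0.723, 0.691, 0.003, 0.002]
wrist_force: [0.1, -0.2, 0.3]
opening: 0.608
finger_force: 26.6
```

```bash
python3 - <<'E'
from h import *
o,m=st()
print(m.T@(np.array([.6204,-.2468,.13])-o["position"])/.02)
E
```

```text
t 24.28 pos [0.4362 0.0886 0.1305] psi 87.36 z [ 0.006  0.001 -1.   ] j [ 0.2  -0.01 -0.41  1.17 -0.    1.82] F [ 0.1 -0.2  0.3] op 0.608 ff 26.6
[-16.3308371    9.96967403   0.06011282]
```

Request:
servo_tool(
  series=[
    [[160,-0.5,0.3,0,0,0,0],[160,-0.97,0.59,0,0,0,0],[160,-0.97,0.59,0,0,0,0],[160,-0.97,0.59,0,0,0,0],[160,-0.97,0.59,0,0,0,0],[160,-0.97,0.59,0,0,0,0],[160,-0.97,0.59,0,0,0,0],[160,-0.97,0.59,0,0,0,0],[160,-0.97,0.59,0,0,0,0],[160,-0.97,0.59,0,0,0,0]],
  ],
)

```text
t: 25.12
position: [0.5375, -0.1031, 0.1246]
orientation: [0.723, 0.69, -0.001, -0.001]
wrist_force: [0.7, -0.2, -0.4]
opening: 0.603
finger_force: 26.5
```

Request:
servo_tool(
  series=[
    [[160,-0.97,0.59,0,0,0,0],[160,-0.97,0.59,0,0,0,0],[160,-0.97,0.59,0,0,0,0],[160,-0.97,0.59,0,0,0,0],[160,-0.97,0.59,0,0,0,0],[160,-0.97,0.59,0,0,0,0],[160,-0.8,0.5,0,0,0,0],[160,-0.4,0.25,0,0,0,0],[160,0,0,0,0,0,0],[160,0,0,0,0,0,0]],
  ],
)

```text
t: 25.95
position: [0.6163, -0.2457, 0.1248]
orientation: [0.723, 0.69, -0.0, -0.001]
wrist_force: [-0.3, 0.2, -0.7]
opening: 0.605
finger_force: 26.5
```

```bash
python3 - <<'E'
from h import *
o,m=st(); p=look("w9"); cv2.imwrite("pics/w9c.png",p["pixels"])
print(m.T@(np.array([.6204,-.2468,.0305])-o["position"])/.02)
E
```

```text
t 25.95 pos [ 0.6163 -0.2457  0.1248] psi 87.32 z [-0.002  0.001 -1.   ] j [-0.38  0.41  0.09  1.26  0.    1.24] F [-0.3  0.2 -0.7] op 0.605 ff 26.5
bottle_tray [([155.9, 0.0, 316.6, 237.5], 0.91)]
bottle [([0.2, 220.4, 31.7, 283.4], 0.7)]
[-0.05222599  0.21767489  4.71504649]
```

View pics/w9c.png

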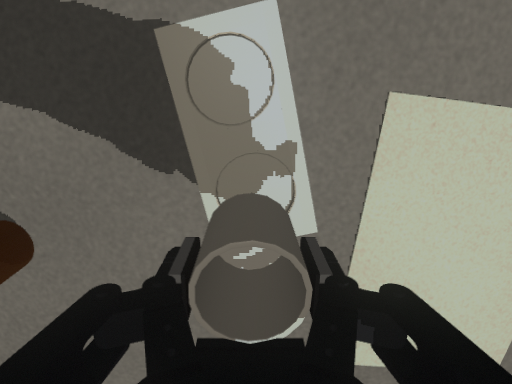

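```bash
python3 - <<'E'
from h import *
p=ld("w9"); print(px2w(p,[(230,79),(255.5,191)],.014)); print(px2w(p,[(155.5,29),(276,0),(316.5,233)],.014))
E
```

```text
[[ 0.60470755 -0.15216839  0.014     ]
 [ 0.62116317 -0.24629785  0.014     ]]
[[ 0.5498421  -0.11281187  0.014     ]
 [ 0.64264688 -0.09767607  0.014     ]
 [ 0.67599519 -0.28955149  0.014     ]]
```

Request:
servo_tool(
  series=[
    [[160,-0.05,0.18,0,0,0,0],[160,0,0,0.8,0,0,0],[160,0,0,0.8,0,0,0],[160,0,0,0.8,0,0,0],[160,0,0,0.6,0,0,0],[160,0,0,0,0,0,0],[160,0,0,0,0,0,0]],
  ],
)

```text
t: 26.88
position: [0.6202, -0.2464, 0.0655]
orientation: [0.723, 0.691, -0.0, -0.001]
wrist_force: [0.1, 0.2, -0.9]
opening: 0.606
finger_force: 26.5
```

```bash
python3 - <<'E'
from h import *
o,m=st()
print(m.T@(np.array([.6204,-.2468,.0305])-o["position"])/.02)
E
```

```text
t 26.88 pos [ 0.6202 -0.2464  0.0655] psi 87.37 z [-0.001  0.001 -1.   ] j [-0.38  0.44  0.01  1.14  0.    1.24] F [ 0.1  0.2 -0.9] op 0.606 ff 26.5
[-0.0187023   0.01230882  1.75119404]
```

Request:
servo_tool(
  series=[
    [[160,0,0,0.5,0,0,0],[160,0,0,0.5,0,0,0],[160,0,0,0.4,0,0,0],[160,0,0,0.25,0,0,0],[160,0,0,0.1,0,0,0],[160,0,0,0,0,0,0],[160,0,0,0,0,0,0]],
  ],
)

```text
t: 27.47
position: [0.6206, -0.2467, 0.0311]
orientation: [0.723, 0.691, 0.0, 0.0]
wrist_force: [0.7, 0.2, -1.1]
opening: 0.601
finger_force: 26.5
```

```bash
python3 -c "
from h import *
st()"
```

```text
t 27.47 pos [ 0.6206 -0.2467  0.0311] psi 87.36 z [ 0. -0. -1.] j [-0.38  0.45 -0.04  1.07 -0.    1.24] F [ 0.7  0.2 -1.1] op 0.601 ff 26.5
```

Request:
servo_tool(
  series=[
    [[160,0,0,0.08,0,0,0],[90,0,0,0,0,0,0],[60,0,0,0,0,0,0],[30,0,0,0,0,0,0],[0,0,0,0,0,0,0],[0,0,0,0,0,0,0],[0,0,0,-0.5,0,0,0],[0,0,0,-1,0,0,0],[0,0,0,-1,0,0,0],[0,0,0,-1,0,0,0],[0,0,0,-1,0,0,0],[0,0,0,-1,0,0,0]],
  ],
)

```text
t: 28.47
position: [0.6206, -0.2467, 0.1414]
orientation: [0.723, 0.691, 0.0, 0.0]
wrist_force: [0.2, -0.7, -0.1]
opening: 0.999
finger_force: 0.0
```

Request:
servo_tool(
  series=[
    [[0,0,0,-1,0,0,0],[0,0,0,-0.5,0,0,0],[0,-0.28,-0.98,0,0,0,0],[0,-0.28,-0.98,0,0,0,0],[0,-0.28,-0.98,0,0,0,0],[0,-0.28,-0.98,0,0,0,0],[0,-0.28,-0.98,0,0,0,0],[0,-0.28,-0.98,0,0,0,0],[0,-0.28,-0.98,0,0,0,0],[0,-0.28,-0.98,0,0,0,0],[0,-0.28,-0.98,0,0,0,0],[0,-0.28,-0.98,0,0,0,0]],
  ],
)

```text
t: 29.47
position: [0.4211, -0.2937, 0.1696]
orientation: [0.723, 0.691, -0.0, 0.0]
wrist_force: [-1.1, -0.9, -0.4]
opening: 1.001
finger_force: 0.0
```

Request:
servo_tool(
  series=[
    [[0,-0.28,-0.98,0,0,0,0],[0,-0.28,-0.98,0,0,0,0],[0,0,0,0,0,0,0],[0,0,0,0,0,0,0]],
  ],
)

```text
t: 29.8
position: [0.382, -0.3032, 0.1699]
orientation: [0.724, 0.69, 0.0, 0.0]
wrist_force: [0.4, 0.8, 0.0]
opening: 1.0
finger_force: 0.0
```

```bash
python3 -c "
from h import *
st(); look('w10')"
```

```text
t 29.8 pos [ 0.382  -0.3032  0.1699] psi 87.27 z [ 0.001 -0.    -1.   ] j [-0.67  0.06 -0.24  1.26  0.    0.95] F [0.4 0.8 0. ] op 1.0 ff 0.0
bottle_tray [([34.4, 84.8, 144.9, 233.0], 0.91), ([426.8, 0.0, 512.0, 170.5], 0.7)]
long_column [([341.5, 283.9, 436.2, 320.4], 0.69)]
bottle [([201.0, 140.1, 261.2, 218.5], 0.96)]
beaker [([455.8, 80.8, 509.6, 141.5], 0.68)]
```

View pics/w10.png

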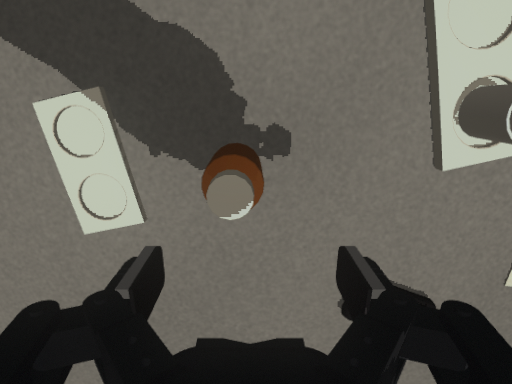

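The bottle cap is centred at (230,195), a little left of the finger line, and the beaker stands in its well at the right.

```bash
python3 - <<'E'
from h import *
p=ld("w10"); b=px2w(p,[(230,195)],.102)[0]; print(b)
o,m=st()
print(m.T@(np.r_[b[:2],.039]-o["position"])/.02)
E
```

```text
[ 0.36799466 -0.29296669  0.102     ]
t 30.15 pos [ 0.3831 -0.3028  0.1692] psi 87.41 z [-0.  0. -1.] j [-0.67  0.06 -0.24  1.26  0.    0.95] F [ 0.7 -1.3 -0.2] op 1.001 ff 0.0
[ 0.45446218 -0.77459792  6.51237399]
```

Request:
servo_tool(
  series=[
    [[0,0.45,-0.73,0,0,0,0],[0,0,0,0.9,0,0,0],[0,0,0,0.9,0,0,0],[0,0,0,0.9,0,0,0],[0,0,0,0.9,0,0,0],[0,0,0,0.9,0,0,0],[0,0,0,0.9,0,0,0],[0,0,0,0.9,0,0,0],[0,0,0,0.1,0,0,0],[0,0,0,0,0,0,0]],
  ],
)

```text
t: 30.98
position: [0.3678, -0.2926, 0.0405]
orientation: [0.723, 0.691, -0.0, -0.001]
wrist_force: [-0.2, -0.5, 0.5]
opening: 1.003
finger_force: 0.0
```

Request:
servo_tool(
  series=[
    [[60,0,0,0,0,0,0],[80,0,0,0,0,0,0],[100,0,0,0,0,0,0],[130,0,0,0,0,0,0],[160,0,0,0,0,0,0],[160,0,0,0,0,0,0],[160,0,0,0,0,0,0]],
  ],
  force=35,
)

```text
t: 31.57
position: [0.3689, -0.2939, 0.0429]
orientation: [0.723, 0.691, 0.0, 0.001]
wrist_force: [-0.7, 1.2, 4.9]
opening: 0.615
finger_force: 36.5
```

Request:
servo_tool(
  series=[
    [[160,0,0,-0.4,0,0,0],[160,0,0,-0.8,0,0,0],[160,0,0,-1,0,0,0],[160,0,0,-1,0,0,0],[160,0,0,-1,0,0,0],[160,0,0,-0.5,0,0,0],[160,0,0,0,0,0,0]],
  ],
)

```text
t: 32.15
position: [0.3695, -0.2943, 0.1382]
orientation: [0.723, 0.691, 0.0, 0.002]
wrist_force: [-0.2, 0.1, -2.3]
opening: 0.618
finger_force: 37.6
```

```bash
python3 - <<'E'
from h import *
o,m=st()
print(m.T@(np.array([.6040,-.1522,.13])-o["position"])/.02)
E
```

```text
t 32.15 pos [ 0.3695 -0.2943  0.1382] psi 87.36 z [ 0.004 -0.003 -1.   ] j [-0.67  0.04 -0.34  1.19  0.    0.94] F [-0.2  0.1 -2.3] op 0.618 ff 37.6
[ 7.63664743 11.38183371  0.43181907]
```

Request:
servo_tool(
  series=[
    [[160,0.3,0.45,0,0,0,0],[160,0.6,0.9,0,0,0,0],[160,0.6,0.9,0,0,0,0],[160,0.6,0.9,0,0,0,0],[160,0.6,0.9,0,0,0,0],[160,0.6,0.9,0,0,0,0],[160,0.6,0.9,0,0,0,0],[160,0.6,0.9,0,0,0,0],[160,0.6,0.9,0,0,0,0],[160,0.6,0.9,0,0,0,0],[160,0.6,0.9,0,0,0,0],[160,0.6,0.9,0,0,0,0]],
  ],
)

```text
t: 33.15
position: [0.5819, -0.1634, 0.1333]
orientation: [0.723, 0.691, -0.001, -0.001]
wrist_force: [-0.2, -0.4, -2.9]
opening: 0.616
finger_force: 37.6
```

Request:
servo_tool(
  series=[
    [[160,0.5,0.7,0,0,0,0],[160,0.2,0.3,0,0,0,0],[160,0,0,0,0,0,0],[160,0,0,0,0,0,0]],
  ],
)

```text
t: 33.48
position: [0.6014, -0.1516, 0.1341]
orientation: [0.723, 0.691, -0.001, -0.001]
wrist_force: [-0.2, -0.3, -1.7]
opening: 0.613
finger_force: 37.6
```

```bash
python3 - <<'E'
from h import *
o,m=st()
print(m.T@(np.array([.6040,-.1522,.049])-o["position"])/.02)
E
```

```text
t 33.48 pos [ 0.6014 -0.1516  0.1341] psi 87.4 z [-0.002  0.    -1.   ] j [-0.25  0.32 -0.01  1.25 -0.    1.37] F [-0.2 -0.3 -1.7] op 0.613 ff 37.6
[-0.02726238  0.14045395  4.25402089]
```

Request:
servo_tool(
  series=[
    [[160,-0.03,0.1,0,0,0,0],[160,0,0,0.8,0,0,0],[160,0,0,0.8,0,0,0],[160,0,0,0.8,0,0,0],[160,0,0,0.6,0,0,0],[160,0,0,0.5,0,0,0],[160,0,0,0.4,0,0,0],[160,0,0,0.2,0,0,0],[160,0,0,0,0,0,0],[160,0,0,0,0,0,0]],
  ],
)

```text
t: 34.32
position: [0.6043, -0.1528, 0.0538]
orientation: [0.723, 0.691, 0.0, 0.0]
wrist_force: [0.3, -0.2, -1.5]
opening: 0.619
finger_force: 37.6
```

```bash
python3 -c "
from h import *
st()"
```

```text
t 34.32 pos [ 0.6043 -0.1528  0.0538] psi 87.35 z [ 0. -0. -1.] j [-0.25  0.36 -0.13  1.08 -0.    1.37] F [ 0.3 -0.2 -1.5] op 0.619 ff 37.6
```

Needs about 4–5 mm more to the floor.

Request:
servo_tool(
  series=[
    [[160,0,0,0.12,0,0,0],[160,0,0,0.1,0,0,0],[160,0,0,0,0,0,0]],
  ],
)

```text
t: 34.57
position: [0.6043, -0.1526, 0.0491]
orientation: [0.723, 0.691, 0.0, 0.0]
wrist_force: [0.5, 0.1, -1.0]
opening: 0.618
finger_force: 37.6
```

```bash
python3 -c "
from h import *
st()"
```

```text
t 34.57 pos [ 0.6043 -0.1526  0.0491] psi 87.37 z [ 0. -0. -1.] j [-0.25  0.36 -0.14  1.07  0.    1.37] F [ 0.5  0.1 -1. ] op 0.618 ff 37.6
```

Request:
servo_tool(
  series=[
    [[160,0,0,0.04,0,0,0],[90,0,0,0,0,0,0],[60,0,0,0,0,0,0],[30,0,0,0,0,0,0],[0,0,0,0,0,0,0],[0,0,0,0,0,0,0],[0,0,0,-0.5,0,0,0],[0,0,0,-1,0,0,0],[0,0,0,-1,0,0,0],[0,0,0,-1,0,0,0],[0,0,0,-1,0,0,0],[0,0,0,-1,0,0,0]],
  ],
)

```text
t: 35.57
position: [0.604, -0.1526, 0.1601]
orientation: [0.723, 0.691, 0.0, 0.0]
wrist_force: [0.5, 0.0, -0.9]
opening: 0.998
finger_force: 0.0
```

Request:
servo_tool(
  series=[
    [[0,0,0,-1,0,0,0],[0,0,0,-1,0,0,0],[0,0,-1,-0.5,0,0,0],[0,0,-1,0,0,0,0],[0,0,-1,0,0,0,0],[0,0,-1,0,0,0,0],[0,0,-1,0,0,0,0],[0,0,-1,0,0,0,0],[0,0,-1,0,0,0,0],[0,0,-1,0,0,0,0],[0,0,0,0,0,0,0],[0,0,0,0,0,0,0]],
  ],
)

```text
t: 36.57
position: [0.4439, -0.1453, 0.2095]
orientation: [0.723, 0.69, 0.0, 0.001]
wrist_force: [-0.5, 0.3, -0.2]
opening: 1.001
finger_force: 0.0
```

```bash
python3 - <<'E'
from h import *
st(); p=grab("scene"); cv2.imwrite("pics/e.png",cv2.resize(p["pixels"][130:290,80:400],None,fx=2.5,fy=2.5,interpolation=cv2.INTER_CUBIC))
for l in "long_column short_column bottle beaker mouse jar".split(): print(l,[(np.round(r["bbox"]).astype(int).tolist(),round(r["score"],2)) for r in spotter.look_for(l,p)[:2]])
# expected boxes
def cyl(c,z0,z1,r): 
    a=np.linspace(0,6.28,40); X=[[c[0]+r*np.cos(t),c[1]+r*np.sin(t),z] for t in a for z in(z0,z1)]; q=w2px(p,X); return np.round(np.r_[q.min(0),q.max(0)],1)
print(cyl((.604,-.1522),.006,.074,.027),cyl((.604,-.1522),.1,.108,.018),cyl((.6206,-.2468),.006,.068,.026))
E
```

```text
t 36.57 pos [ 0.4439 -0.1453  0.2095] psi 87.33 z [ 0.002 -0.001 -1.   ] j [-0.32  0.02 -0.21  1.35  0.    1.3 ] F [-0.5  0.3 -0.2] op 1.001 ff 0.0
long_column [([298, 218, 342, 230], 0.55)]
short_column [([311, 221, 333, 225], 0.52), ([318, 154, 326, 171], 0.42)]
bottle [([202, 219, 220, 249], 0.9)]
beaker [([172, 235, 191, 260], 0.67), ([292, 214, 363, 254], 0.36)]
mouse [([96, 226, 125, 256], 0.93)]
jar [([370, 179, 387, 202], 0.67)]
[203.1 222.5 221.6 249.4] [205.1 217.4 217.1 227.9] [173.3 232.2 192.5 257.8]
```

View pics/e.png

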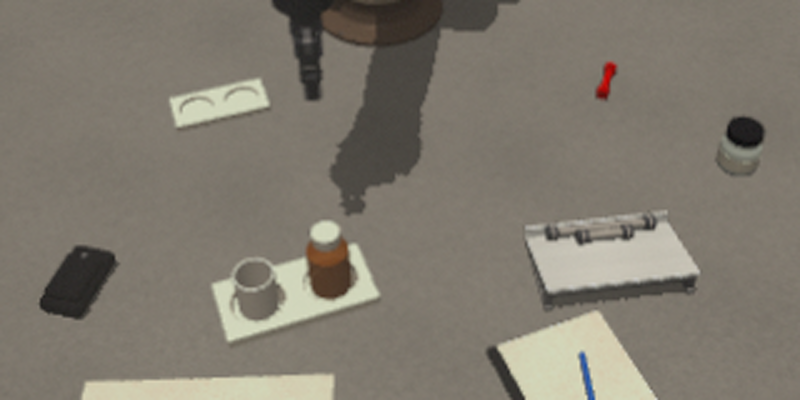

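The final view shows the bottle (328,260) and beaker (256,288) upright in their wells, both columns on the stand at about (603,230), and the mouse and jar where they started.

```bash
python3 -c "
from rig import arm
print(arm.close_job())"
```

```text
the job is handed in; nothing more can be done
None
```

I handed the job in at about 37 s, with both columns on the stand, the bottle and beaker upright in their wells, and the mouse and jar untouched in the last camera view; the hand-in call gave no verdict.

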